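# Shake the medal cases and set aside the ones that rattle

## Robot

A 6-joint arm with a two-finger parallel gripper is mounted at the origin on the work surface. World frame = base frame: x ahead of the robot, y to its left, z up, the work surface at z = 0. Lengths are in m, angles in rad, forces in N, time in s.
With the tool pointing down it reaches from about 0.4 to 0.825 m from the base axis. Payload 7 kg.
Tool frame: the origin (TCP) lies at the very end of the fingers, on their centre line; the grasp point (between the pads) lies 19 mm behind it; z points along the fingers, y is the line along which they close (so a half turn about z gives the same grasp; the last joint's range is limited). The gripper opens to 88 mm and grips with 3 to 60 N. Pads are 19 mm wide; open, the fingers measure 130 mm over their backs; the gripper's body (78 mm by 193 mm) begins 47 mm behind the grasp point.
Start: joints at [-0.969, 0.359, 0.012, 0, -1.224, -0.288], TCP at [0.208, -0.642, 0.227] pointing down, gripper open.
Joint ranges: [-3.07, 3.07], [-1.43, 2.12], [-1.02, 1.25], [-3.03, 1.67], [-3.05, -0], [-3.03, 3.03]. Speed limits (rad/s): [2.39, 2.39, 3.01, 3.14, 3.14, 3.14].

## Interface

Orientations are given as [roll, pitch, yaw] about the fixed x, y, z axes, in that order (R = Rz(yaw) Ry(pitch) Rx(roll)).
In Python, from plant import robot, hand, viewer, workorder gives the robot as it stands. Calls block until the motion is done:
- robot.move_ptp(position, orientation): joint-space move of the TCP to a pose.
- robot.move_l(position, rotation=None, rate=0.15): straight line of the TCP; rotation=None keeps the orientation; rate is the mean speed in m/s.
- robot.set_joints(angles): joint-space move.
- hand.let_go() and hand.grab(grasp_force=None): open the fingers fully, or close them until they stop; grasp_force is the grip in N (None keeps the last).
- robot.dwell(seconds).
- robot.ik(position, orientation): joint angles nearest the present ones, or None.
- viewer.read_camera(name): name is "scene" or "top"; returns the picture (420x560x3 uint8, red, green, blue); there is no depth.
- viewer.camera_model(name): a dict with "mtx" (3x3 intrinsics, pixels), "R" (3x3) and "t" (3): a world point X has camera coordinates R X + t. Camera axes: x right, y down, z forward; pixel columns grow to the right and rows downward; lengths in m; the calibration is good to about 2 mm. A picture is of the moment at which its call begins. camera_model takes no time and is no camera call.
A pose or a line that the arm cannot do raises robot.MotionError and nothing moves.
- workorder.close_job(): hands the job in; it is judged then, once.
Readings, each from a call of its own:
- robot.read_clock(): time.
- robot.read_qpos(): joint angles.
- robot.read_qd(): joint speeds.
- robot.read_tau(): joint torques, N m.
- robot.read_ee_pos(): TCP position.
- robot.read_tool_rot(): TCP orientation.
- robot.read_ft_force(): force on the tool from outside, world axes, zero at the start.
- robot.read_ft_torque(): the same for the moment, N m.
- robot.read_grip_width(): finger opening in m.
- robot.read_grasp_force(): force on a finger pad.
Only numpy, scipy, OpenCV 4.12 (cv2) and the standard library are available. Lean on these libraries where they do the work, as an engineer would, in place of code of your own. Each camera call takes 0.05 s, during which the arm holds its last target. There are 200 camera calls.

## Task

The award tray is needed for the prize medals: first lift out the stationery that was left in it and stand it on the stationery mat, right way up. Then find out by shaking which of the four closed medal cases have a loose medal rattling inside (one or two of them do); lay those flat in the repair tray and all the sound ones flat in the award tray, lids up, and leave the other things on the desk where they are.

Things in the scene. Friction and masses are not known exactly. Their poses are not given: they have to be found in the camera images.
- case_1_mid (a point): closed blue presentation case for a medal: 88 mm long (its x), 56 mm wide (its y), 38 mm high, brass clasp on the -x end, hinges on the +x end, brass disc on the lid. This point is its centre, 19 mm above its underside; z is up when the lid is up. All four cases look alike and weigh 80 to 260 g with contents, by chance
- case_2_mid (a point): second case, same in every way as case_1 (88 x 56 x 38 mm); this point is its centre. In one or two of the four cases, any of them, a brass medal (36 mm across, 12 mm thick, 105 g) lies loose in a smooth cavity 80 x 48 x 30 mm
- case_3_mid (a point): third case, same in every way as case_1; this point is its centre. A loose medal slides 44 mm lengthwise (12 mm across, 18 mm up and down), friction about 0.1: shaken along its length by quick strokes of some 60 to 80 mm, it runs to the end wall ahead at each stop; then the level case pulls down 45 N mm more on that side, which the moment on the tool shows
- case_4_mid (a point): fourth case, same in every way as case_1; this point is its centre. In a sound case, one without a loose medal, nothing moves at all
- award_tray_in (a point): shallow square oak tray lined with grey felt, fixed to the desk: 252 mm (x) by 232 mm (y) outside, walls 6 mm thick and 20 mm high; inside 240 x 220 mm. This point is the centre of its inner floor, 6 mm above the desk; x and y run along its sides
- repair_tray_in (a point): shallow grey plastic letter tray, the repair tray, fixed to the desk: 252 mm (x) by 142 mm (y) outside, walls 6 mm thick and 20 mm high; inside 240 x 130 mm. This point is the centre of its inner floor, 6 mm above the desk
- mat_top (a point): flat black rubber stationery mat, 4 mm thick, fixed to the desk, 140 mm wide (y); the free part is 230 mm long (x from -120 to +110 mm of this point), beyond it at its +x end stands a black paper-clip dish 60 mm across, 26 mm high. This point is on the top face, in the middle of the free part
- stapler_mid (a point): black desk stapler left in the award tray (may be absent): 118 mm long (its own y), base 34 mm wide (its own x), upper body 30 mm wide, flat-sided, 46 mm high, 240 g; the upper body runs from y = -38 to +54 mm and from 13 to 43 mm above the underside. This point is on its centre line, 23 mm above its underside
- dispenser_mid (a point): grey desk tape dispenser left in the award tray (may be absent): 118 mm long (its own y), 46 mm wide (its own x), 24 mm high all along and 49 mm high where y is -25 to +45 mm, the tape roll standing up to 68 mm there, 420 g. This point is on its centre line, 25 mm above its underside
- stamp_mid (a point): wooden rubber stamp left in the award tray (may be absent): base 36 mm (x) by 70 mm (y) and 22 mm high, with a round turned handle 30 mm across that rises to 68 mm (the knob is from 35 to 67 mm up), 120 g, standing on its rubber. This point is on its axis, 34 mm above its underside
- mug: bystander: green mug, 76 mm across, 85 mm high, origin under its centre
- tape_roll: bystander: spare roll of white tape lying flat among the cases, 48 mm across, 19 mm high, origin under its centre
- cup_small: bystander: small trophy cup on a 42 mm square plinth, 112 mm high, origin under its centre
Mind the look-alikes: they are no part of the job. What is shaped like the part that bears case_1_mid but orange is not meant. Leave any pink look-alike of the part that bears dispenser_mid alone.

How it is judged:
By the outcome, as a careful person would: the job done as asked, in the order asked, and still so for the second after the job is handed in, with the robot touching nothing.
Of medal_1, medal_2, medal_3, medal_4 only 1 to 2 are there at a start; the rules pass over those that are not, and their reading is None.
Of stapler, dispenser, stamp only 1 to 2 are there at a start; the rules pass over those that are not, and their reading is None.
At some moment in a run one of case_1, case_2, case_3, case_4 may be knocked a few centimetres aside while the robot is not near it.
Once in a run the grip may slacken for a moment while it holds something.
It also fails if it takes over 210 s, if anything falls off the work surface, if the arm or the gripper's body presses on something with over 40 N, if the wrist force passes 120 N, or if a joint passes its speed limit or range.

## Working session

There is one attempt and no reset: what is moved stays moved. The work goes in short steps, each a Python script; the robot and the scene stay as the last script left them, time stands still between calls to the robot, and variables do not carry over. Pictures are saved under pics/ and viewed, at most 14 in all, crops included, and the job is handed in when it is done.

```bash
ls; mkdir -p pics; python3 - <<'E'
from plant import robot, hand, viewer, workorder
import cv2, numpy as np
for n in ["top","scene"]:
    im=viewer.read_camera(n); cv2.imwrite(f"pics/{n}0.png",cv2.resize(im[:,:,::-1],(800,600),interpolation=cv2.INTER_CUBIC))
    m=viewer.camera_model(n); print(n,np.round(m["mtx"],1).tolist(),np.round(m["R"],3).tolist(),np.round(m["t"],3).tolist(), np.round(-m["R"].T@m["t"],3))
print(robot.read_clock(),robot.read_tool_rot(),robot.read_ft_force(),robot.read_ft_torque())
E
```

```text
pics
top [[414.2, 0.0, 283.8], [0.0, 414.2, 206.1], [0.0, 0.0, 1.0]] [[-0.01, -1.0, 0.014], [-0.995, 0.008, -0.103], [0.102, -0.015, -0.995]] [0.054, 0.519, 1.366] [0.377 0.071 1.411]
scene [[384.5, 0.0, 277.0], [0.0, 384.5, 205.1], [0.0, 0.0, 1.0]] [[-0.201, 0.979, 0.01], [0.838, 0.178, -0.516], [-0.507, -0.096, -0.857]] [0.027, -0.407, 1.264] [0.988 0.166 0.873]
0.1 [ 3.14011647e+00 -1.45175599e-04 -2.82793795e+00] [-0.32539932 -0.42513557  0.03111855] [ 0.02299061  0.00184841 -0.05707187]
```

View pics/top0.png

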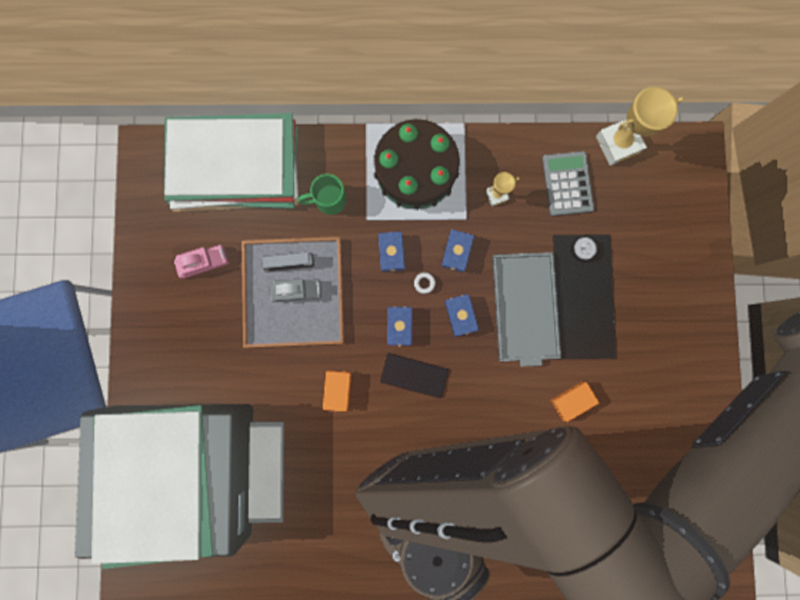

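View pics/scene0.png

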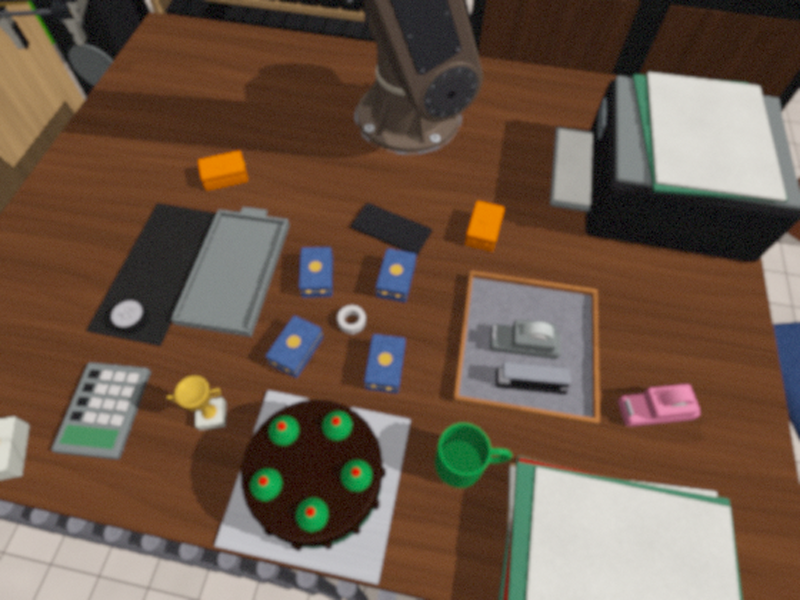

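The top view (800x600) shows these candidates:
- **Cases:** the blue cases are at (391,251), (458,250), (462,315) and (400,326). The orange boxes at (337,391) and (575,402) are look-alikes.
- **Stationery:** the award tray at (293,292) holds a black/grey stapler at (288,261) and a grey dispenser at (297,291). The pink dispenser at (200,262) is a look-alike.
- **Destinations:** the repair tray is at (527,305) and the mat at (585,305), with the clip dish at (585,248).

Next I'll check my choice in a close crop.

```bash
cat > h.py <<'E'
from plant import robot, hand, viewer, workorder
import cv2, numpy as np
M={n:viewer.camera_model(n) for n in("top","scene")}
def ray(n,uv,z):
    m=M[n]; c=-m["R"].T@m["t"]; uv=np.atleast_2d(uv).astype(float)
    d=(m["R"].T@np.linalg.inv(m["mtx"])@np.c_[uv,np.ones(len(uv))].T).T
    return (c+d*((z-c[2])/d[:,2])[:,None])[:,:2]
def proj(n,X):
    m=M[n]; p=(m["mtx"]@(m["R"]@np.atleast_2d(X).T+m["t"][:,None])).T
    return p[:,:2]/p[:,2:]
def rgb(n,im=None): return viewer.read_camera(n)
def cases(n="top",im=None):
    """blue cases: [x,y,yaw(long axis, mod pi)] from the image, disc centroid for position"""
    if im is None: im=viewer.read_camera(n)
    h=cv2.cvtColor(im,cv2.COLOR_RGB2HSV)
    b=cv2.inRange(h,(105,90,40),(125,255,255)); b=cv2.morphologyEx(b,cv2.MORPH_CLOSE,np.ones((3,3)))
    cs,_=cv2.findContours(b,cv2.RETR_EXTERNAL,cv2.CHAIN_APPROX_NONE); out=[]
    for c in cs:
        if not 250<cv2.contourArea(c)<2500: continue
        m=np.zeros_like(b); cv2.drawContours(m,[c],-1,255,-1)
        W=ray(n,c[:,0,:],.038)
        r=cv2.minAreaRect((W*1000).astype(np.float32)); bx=cv2.boxPoints(r)
        e=[bx[1]-bx[0],bx[2]-bx[1]]; L=max(e,key=np.linalg.norm); yaw=np.arctan2(L[1],L[0])%np.pi
        d=(m>0)&(h[...,0]>8)&(h[...,0]<32)&(h[...,1]>60)
        ys,xs=np.nonzero(cv2.morphologyEx(d.astype(np.uint8),cv2.MORPH_OPEN,np.ones((2,2))))
        if len(xs)<8: continue
        p=ray(n,[[np.median(xs),np.median(ys)]],.038)[0]
        out.append([*p,yaw,cv2.contourArea(c),*r[1],*(np.array(r[0])/1000)])
    return np.array(out)
E
python3 - <<'E'
from h import *
np.set_printoptions(precision=3,suppress=True)
t=rgb("top"); s=rgb("scene")
for n,i in(("top",t),("scene",s)): print(n); print(cases(n,i))
def crop(im,x0,y0,w,h,k,step=10):
    c=cv2.resize(im[y0:y0+h,x0:x0+w,::-1],None,fx=k,fy=k,interpolation=cv2.INTER_CUBIC)
    for u in range(-x0%step+x0,x0+w,step): cv2.line(c,((u-x0)*k,0),((u-x0)*k,6),(0,255,255),1); cv2.putText(c,str(u),((u-x0)*k-9,16),0,.3,(0,255,255),1)
    for v in range(-y0%step+y0,y0+h,step): cv2.line(c,(0,(v-y0)*k),(6,(v-y0)*k),(0,255,255),1); cv2.putText(c,str(v),(8,(v-y0)*k+4),0,.3,(0,255,255),1)
    return c
a=crop(t,162,160,86,90,4); b=crop(s,312,184,112,115,4)
H=max(a.shape[0],b.shape[0]); a=cv2.copyMakeBorder(a,0,H-a.shape[0],0,0,0);b=cv2.copyMakeBorder(b,0,H-b.shape[0],0,0,0)
cv2.imwrite("pics/c1.png",np.hstack([a,b]))
a=crop(t,336,160,100,100,4);b=crop(s,60,138,148,108,3)
H=max(a.shape[0],b.shape[0]); a=cv2.copyMakeBorder(a,0,H-a.shape[0],0,0,0);b=cv2.copyMakeBorder(b,0,H-b.shape[0],0,0,0)
o=np.hstack([a,b]);cv2.imwrite("pics/c2.png",o[:, :800]);print(o.shape)
E
```

```text
top
[[  0.443   0.063   3.131 384.     53.016  86.202   0.446   0.066]
 [  0.468  -0.083   0.261 394.5    86.106  56.794   0.47   -0.08 ]
 [  0.621   0.082   0.07  370.     87.647  53.716   0.622   0.083]
 [  0.623  -0.076   2.865 379.     55.272  88.638   0.623  -0.073]]
scene
[[  0.624   0.083   0.073 742.     88.289  55.757   0.624   0.081]
 [  0.625  -0.074   2.874 789.     64.852  89.004   0.626  -0.072]
 [  0.446   0.066   3.139 590.5    57.106 106.965   0.451   0.064]
 [  0.47   -0.08    0.264 568.    101.78   55.11    0.478  -0.08 ]]
(400, 844, 3)
```

View pics/c1.png

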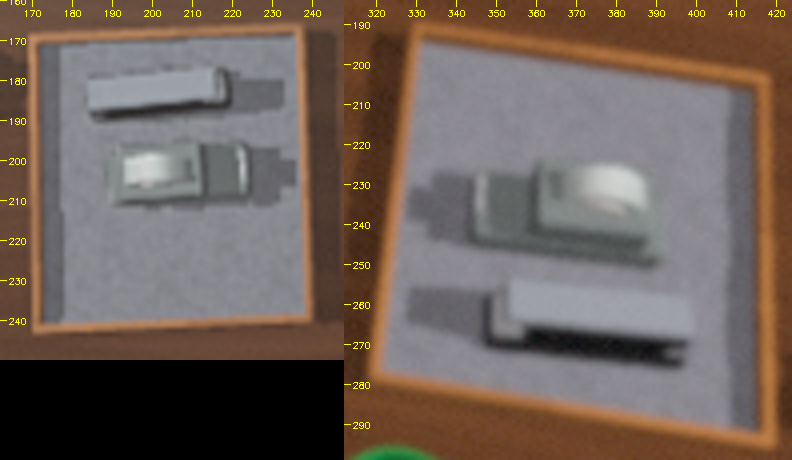

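View pics/c2.png

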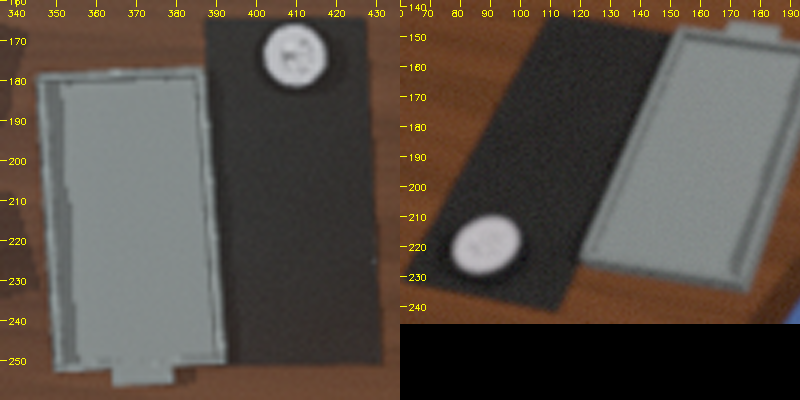

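The crop shows the stapler at (200,182) and the dispenser at (207,203) in the award tray, both with their -y end pointing right, which is world -y. The repair tray is at about (368,213) and the mat's free part lies below the dish at (410,174). Now I'll compute the poses.

```bash
python3 - <<'E'
from h import *
np.set_printoptions(precision=4,suppress=True)
def c1(p): return np.array(p)/4+[162,160]
def c1s(p): return (np.array(p)-[344,0])/4+[312,184]
def c2(p): return np.array(p)/4+[336,160]
def c2s(p): return (np.array(p)-[400,0])/3+[60,138]
def rect(name,P):
    print(name,"c",P.mean(0),"sides",[round(float(np.linalg.norm(P[(i+1)%4]-P[i])),3) for i in range(4)],"ang",[round(float(np.degrees(np.arctan2(*(P[(i+1)%4]-P[i])[::-1]))),1) for i in range(4)])
rect("award top",ray("top",c1([[30,36],[301,27],[312,319],[34,333]]),.02))
rect("award scn",ray("scene",c1s([[416,26],[772,74],[776,446],[372,376]]),.02))
rect("rep top",ray("top",c2([[38,74],[203,67],[226,364],[55,373]]),.02))
rect("rep scn",ray("scene",c2s([[680,28],[800+12,45],[747,294],[580,263]]),.02))
print("mat top",ray("top",c2([[205,18],[366,17],[383,364],[227,366]]),.004))
print("mat scn",ray("scene",c2s([[550,22],[404,275],[557,311],[672,35]]),.004))
print("dish",ray("top",c2([[295,55]]),.03),ray("scene",c2s([[485,244]]),.03))
print("stapler body top",ray("top",c1([[87,82],[216,67],[219,102],[89,106]]),.049),ray("top",c1([[229,68],[231,102]]),.03))
print("  scn",ray("scene",c1s([[697,297],[512,283],[522,325],[692,338]]),.049), "base",ray("scene",c1s([[486,345],[685,366]]),.008))
print("disp low right top/left",ray("top",c1([[245,143],[247,203],[115,206],[111,148]]),.03),"high",ray("top",c1([[120,147],[199,145],[202,197],[122,202]]),.055))
print("  scn low",ray("scene",c1s([[475,172],[472,243],[655,265]]),.03),"high",ray("scene",c1s([[541,160],[537,225],[652,240]]),.055))
print(rgb("top")[255,300])
E
```

```text
award top c [0.5288 0.3171] sides [0.23, 0.248, 0.231, 0.251] ang [-88.5, -177.8, 92.3, 1.8]
award scn c [0.5292 0.3192] sides [0.233, 0.252, 0.231, 0.247] ang [92.7, 1.3, -88.6, -178.4]
rep top c [ 0.4896 -0.2369] sides [0.141, 0.252, 0.144, 0.253] ang [-88.0, -177.6, 92.4, 1.8]
rep scn c [ 0.4942 -0.2368] sides [0.128, 0.261, 0.145, 0.255] ang [92.9, 6.0, -89.5, -177.7]
mat top [[ 0.6641 -0.3105]
 [ 0.664  -0.4507]
 [ 0.3648 -0.4516]
 [ 0.3644 -0.3186]]
mat scn [[ 0.3764 -0.4438]
 [ 0.6576 -0.4484]
 [ 0.6625 -0.3091]
 [ 0.367  -0.3234]]
dish [[ 0.6264 -0.379 ]] [[ 0.6271 -0.3786]]
stapler body top [[0.6058 0.3809]
 [0.6176 0.2743]
 [0.5882 0.2716]
 [0.5857 0.379 ]] [[0.62   0.2662]
 [0.591  0.2643]]
  scn [[0.5821 0.3827]
 [0.5954 0.2768]
 [0.6203 0.285 ]
 [0.6083 0.3809]] base [[0.6192 0.2711]
 [0.6081 0.3882]]
disp low right top/left [[0.5562 0.2524]
 [0.5057 0.2505]
 [0.5041 0.3604]
 [0.5529 0.3644]] high [[0.5505 0.3517]
 [0.5516 0.2869]
 [0.5086 0.2841]
 [0.505  0.3495]]
  scn low [[0.5166 0.2494]
 [0.5652 0.2531]
 [0.557  0.3622]] high [[0.5141 0.2851]
 [0.5582 0.2867]
 [0.554  0.3538]]
[47 41 41]
```

```bash
cat >> h.py <<'E'
D=np.deg2rad
def down(yaw): return [np.pi,0,yaw]
def st(tag): print(tag,"t=%.1f"%robot.read_clock(),"w=%.4f"%robot.read_grip_width(),"f=%.1f"%robot.read_grasp_force(),"p",np.round(robot.read_ee_pos(),4),"F",np.round(robot.read_ft_force(),1),flush=True)
def pick(p,yaw,z,hi=.16,force=40,lift=None):
    """p: tool xy, yaw: tool yaw"""
    robot.move_ptp([p[0],p[1],hi],down(yaw)); robot.move_l([p[0],p[1],z],rate=.25); st("down")
    hand.grab(force); st("grab")
    robot.move_l([p[0],p[1],lift or hi],rate=.2); st("up")
def place(p,yaw,z,hi=.16):
    robot.move_ptp([p[0],p[1],hi],down(yaw)); st("over")
    robot.move_l([p[0],p[1],z+.03],rate=.25); robot.move_l([p[0],p[1],z],rate=.06); st("low")
    hand.let_go(); robot.move_l([p[0],p[1],hi],rate=.3); st("left")
E
python3 - <<'E'
from h import *
y=D(-90+2.5)
print(robot.ik([.5145,.308,.022],down(y)),robot.ik([.424,-.381,.022],down(D(-89.5))))
st("0")
pick([.5145,.308],y,.022,hi=.18)
E
```

```text
[ 0.86499585  0.44008558 -0.39289392  0.         -0.73781682 -0.82136262] [-3.88864722e-01  4.02222070e-01 -4.61128726e-01  4.44089210e-16
 -7.07445531e-01  3.97591368e-01]
0 t=0.2 w=0.0874 f=0.0 p [ 0.2083 -0.6418  0.2261] F [-0.6 -0.5 -0.6]
down t=4.5 w=0.0876 f=0.0 p [0.5153 0.3084 0.023 ] F [-0.8  1.1  0. ]
grab t=5.3 w=0.0457 f=40.0 p [0.5151 0.3085 0.0227] F [ 4.  -0.   5.9]
up t=6.2 w=0.0460 f=40.0 p [0.5132 0.3071 0.1779] F [-0.7 -0.1 -4.5]
```

```bash
python3 - <<'E'
from h import *
place([.424,-.381],D(-89.5),.021)
t=rgb("top")
robot.move_ptp([.52,.1,.25],down(D(-90))); st("park")
s=rgb("scene");t=rgb("top")
c=lambda im,x,y,w,h,k:cv2.resize(im[y:y+h,x:x+w,::-1],(w*k,h*k),interpolation=cv2.INTER_CUBIC)
a=c(t,336,160,100,100,4);b=c(s,60,138,130,133,3);b=cv2.resize(b,(391,400))
cv2.imwrite("pics/p1.png",np.hstack([a,b]))
E
```

```text
over t=8.7 w=0.0459 f=40.0 p [ 0.4247 -0.3805  0.16  ] F [-0.1  0.8 -4.4]
low t=9.9 w=0.0455 f=40.0 p [ 0.4236 -0.3809  0.0207] F [-0.9  1.4 -2.9]
left t=11.4 w=0.0876 f=0.0 p [ 0.4241 -0.3809  0.1607] F [-0.2  0.6 -0.7]
park t=13.3 w=0.0878 f=0.0 p [0.52   0.0993 0.2496] F [-0.2 -0.3 -0.3]
```

View pics/p1.png

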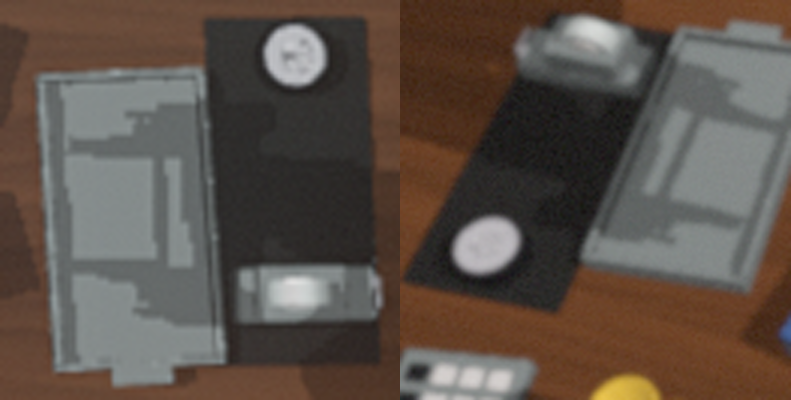

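The dispenser stands upright on the mat at crop pixels (236..380, 265..322), but its right end is close to the mat edge. I'll compute the margin.

```bash
python3 - <<'E'
from h import *
np.set_printoptions(precision=4,suppress=True)
c2=lambda p: np.array(p)/4+[336,160]
print("disp ends z.028",ray("top",c2([[236,268],[237,321],[377,268],[381,315],[373,318]]),.028), ray("top",c2([[377,268],[381,315]]),.034))
print("mat edges",ray("top",c2([[223,292],[376,292],[380,360],[366,20]]),.004))
# mat edge from grey-level profile, rows 225..245 (below free region above the dispenser)
t=rgb("top").astype(int)
for r in (195,205,215,247): print(r,t[r,384:436].sum(1).tolist())
E
```

```text
disp ends z.028 [[ 0.4462 -0.3225]
 [ 0.4019 -0.3217]
 [ 0.4451 -0.4413]
 [ 0.4058 -0.4429]
 [ 0.4033 -0.436 ]] [[ 0.4448 -0.4391]
 [ 0.4057 -0.4406]]
mat edges [[ 0.4271 -0.3175]
 [ 0.4259 -0.4484]
 [ 0.3682 -0.4492]
 [ 0.6614 -0.4506]]
195 [315, 272, 216, 306, 222, 136, 132, 135, 132, 136, 132, 130, 135, 134, 128, 140, 130, 149, 162, 154, 152, 150, 147, 154, 152, 146, 153, 153, 152, 142, 151, 153, 152, 149, 149, 150, 150, 149, 142, 147, 146, 141, 145, 142, 140, 158, 200, 212, 215, 206, 213, 210]
205 [316, 308, 249, 257, 350, 240, 135, 134, 124, 131, 133, 132, 122, 136, 125, 137, 131, 132, 127, 125, 131, 127, 121, 138, 133, 129, 123, 135, 128, 132, 131, 129, 123, 128, 126, 118, 118, 122, 128, 120, 119, 117, 117, 123, 121, 156, 170, 176, 170, 166, 170, 165]
215 [308, 311, 311, 225, 291, 268, 176, 128, 129, 137, 139, 128, 134, 129, 134, 138, 125, 125, 132, 124, 125, 136, 129, 130, 122, 125, 125, 128, 126, 124, 119, 127, 122, 125, 131, 115, 116, 125, 120, 124, 117, 126, 123, 109, 117, 135, 153, 156, 155, 154, 156, 157]
247 [414, 411, 411, 414, 413, 369, 398, 411, 258, 135, 123, 134, 149, 157, 155, 157, 156, 152, 162, 152, 156, 154, 155, 155, 156, 147, 157, 157, 152, 150, 142, 128, 123, 127, 131, 124, 132, 128, 125, 126, 118, 121, 123, 127, 107, 121, 126, 148, 160, 165, 157, 158]
```

```bash
python3 - <<'E'
from h import *
pick([.581,.3253],D(-85),.024,hi=.17)
if robot.read_grip_width()>.02:
    place([.5205,-.381],D(-89.5),.0235)
    robot.move_ptp([.52,.1,.28],down(D(-90))); st("park")
s=rgb("scene");t=rgb("top")
np.set_printoptions(precision=4,suppress=True)
print(cases("top",t)[:,:3]);print(cases("scene",s)[:,:3])
c=lambda im,x,y,w,h,k:cv2.resize(im[y:y+h,x:x+w,::-1],(w*k,h*k),interpolation=cv2.INTER_CUBIC)
a=c(t,336,160,100,100,4);b=c(s,60,138,130,133,3);b=cv2.resize(b,(391,400))
cv2.imwrite("pics/p2.png",np.hstack([a,b]))
E
```

```text
down t=15.1 w=0.0876 f=0.0 p [0.5822 0.3253 0.0259] F [ 0.3 -0.9  0.5]
grab t=16.1 w=0.0299 f=40.0 p [0.5811 0.3254 0.024 ] F [1.6 0.3 2.1]
up t=16.9 w=0.0296 f=40.0 p [0.5798 0.3246 0.1681] F [-0.3 -0.1 -3.3]
over t=19.5 w=0.0295 f=40.0 p [ 0.5211 -0.3803  0.16  ] F [ 0.4  0.8 -2.1]
low t=20.7 w=0.0295 f=40.0 p [ 0.5204 -0.381   0.0233] F [-0.  -0.3 -2.2]
left t=22.4 w=0.0877 f=0.0 p [ 0.5207 -0.3809  0.161 ] F [-0.1  0.3 -0.5]
park t=24.2 w=0.0872 f=0.0 p [0.5201 0.0993 0.2796] F [ 0.6 -0.6  0.1]
[[ 0.4678 -0.0834  0.2575]
 [ 0.6229 -0.0764  2.8792]]
[[ 0.624   0.0832  0.0728]
 [ 0.625  -0.0736  2.8595]
 [ 0.4457  0.066   3.1241]
 [ 0.4704 -0.0804  0.2644]]
```

View pics/p2.png

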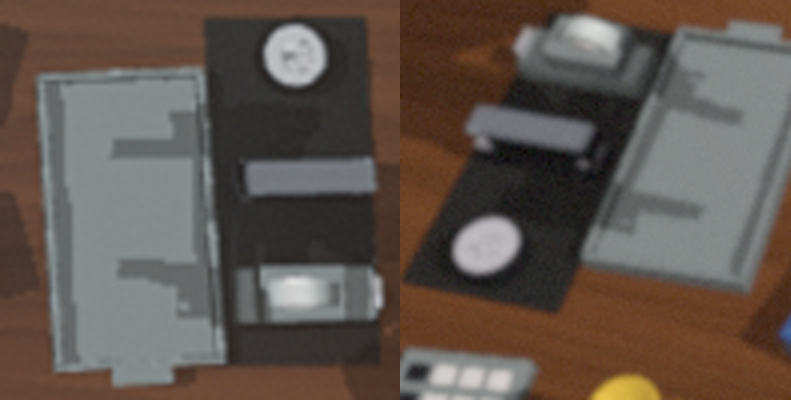

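The stapler is on the mat at crop pixels (238..376, 160..197). Its shape looks a little odd in the scene view, so I'll zoom in once and check the ends.

```bash
python3 - <<'E'
from h import *
s=rgb("scene");t=rgb("top")
c=lambda im,x,y,w,h,k:cv2.resize(im[y:y+h,x:x+w,::-1],(w*k,h*k),interpolation=cv2.INTER_LANCZOS4)
cv2.imwrite("pics/p3.png",cv2.convertScaleAbs(np.hstack([c(s,74,136,60,64,7),c(t,390,190,50,64,7)])[:, :790],alpha=1.8,beta=20))
c2=lambda p: np.array(p)/4+[336,160]
print(ray("top",c2([[376,175],[245,178]]),.047),ray("top",c2([[238,178]]),.012),ray("top",c2([[378,175]]),.012))
E
```

```text
[[ 0.52160462 -0.43704741]
 [ 0.52001069 -0.32746174]] [[ 0.52372256 -0.33168354]] [[ 0.52529286 -0.45178939]]
```

View pics/p3.png

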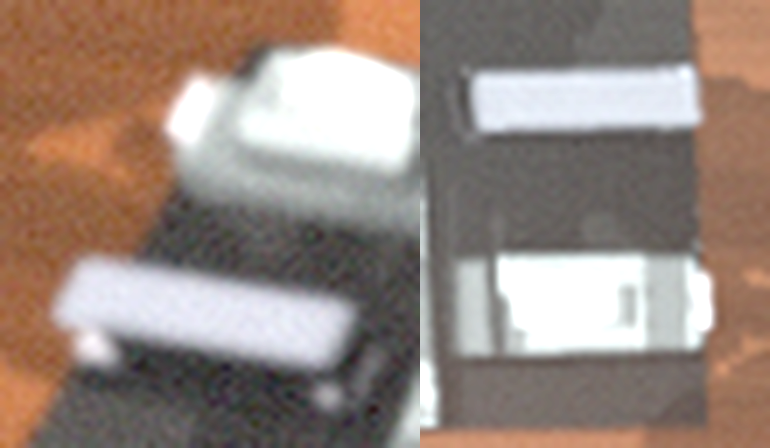

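Both stationery items stand upright on the mat. The stapler is at (440..700, 65..135) in the right crop, and both are clear of the edges. Next is the first case: pick it up and shake it.

```bash
cat >> h.py <<'E'
def find(near):
    """mean of the two views, nearest to the point"""
    r=[]
    for n in("top","scene"):
        c=cases(n)
        if len(c):
            i=np.argmin(np.hypot(c[:,0]-near[0],c[:,1]-near[1]))
            if np.hypot(*(c[i,:2]-near))<.1: r.append(c[i,:3])
    r=np.array(r); print("views",np.round(r,4).tolist())
    a=.5*np.angle(np.exp(2j*r[:,2]).mean()); return r[:,:2].mean(0),a
def moment(yaw,n=30):
    v=[]
    for _ in range(n): v.append(robot.read_ft_torque()); robot.dwell(.01)
    return 1000*np.mean(v,0)@[-np.sin(yaw),np.cos(yaw),0]
def shake(yaw,cycles=3,rate=.35,a=.035):
    p=np.array(robot.read_ee_pos()); u=np.array([np.cos(yaw),np.sin(yaw),0]); o=[]
    robot.move_l(p-a*u,rate=.2)
    for _ in range(cycles):
        m=[]
        for s in(1,-1):
            robot.move_l(p+s*a*u,rate=rate); robot.dwell(.2); m.append(moment(yaw))
        o.append(m[0]-m[1]); print("moment + %.1f - %.1f diff %.1f"%(*m,o[-1]),flush=True)
    robot.move_l(p,rate=.2); st("shaken"); return np.median(o)
E
python3 - <<'E'
from h import *
p,a=find(np.array([.6235,.0825])); print(p,a)
pick(p,a,.010,hi=.15,force=40,lift=.085)
if robot.read_grip_width()>.045: print(shake(a))
E
```

```text
views [[0.624, 0.0832, 0.0728]]
[0.62401075 0.08315795] 0.07279493659734726
down t=26.7 w=0.0876 f=0.0 p [0.6249 0.0835 0.0111] F [1.4 0.5 1.8]
grab t=27.4 w=0.0557 f=40.0 p [0.6242 0.0831 0.0106] F [-1.8 -0.6  6.8]
up t=27.9 w=0.0556 f=40.0 p [0.6238 0.0833 0.0851] F [-0.9 -0.3 -1.9]
moment + 158.1 - 148.6 diff 9.5
moment + 142.2 - 138.0 diff 4.1
moment + 145.0 - 142.1 diff 2.9
shaken t=33.3 w=0.0559 f=40.0 p [0.6244 0.0832 0.0845] F [-1.7 -0.3 -0.9]
4.137968065210913
```

```bash
python3 - <<'E'
from h import *
print(shake(.0728,2,.5,.04))
s=rgb("scene")
cv2.imwrite("pics/k1.png",cv2.resize(s[150:300,170:340,::-1],(680,600),interpolation=cv2.INTER_CUBIC))
E
```

```text
moment + 157.0 - 148.2 diff 8.8
moment + 139.4 - 139.6 diff -0.2
shaken t=37.1 w=0.0560 f=40.0 p [0.625  0.0831 0.0839] F [ 0.  -0.6 -1. ]
4.311887763029375
```

View pics/k1.png

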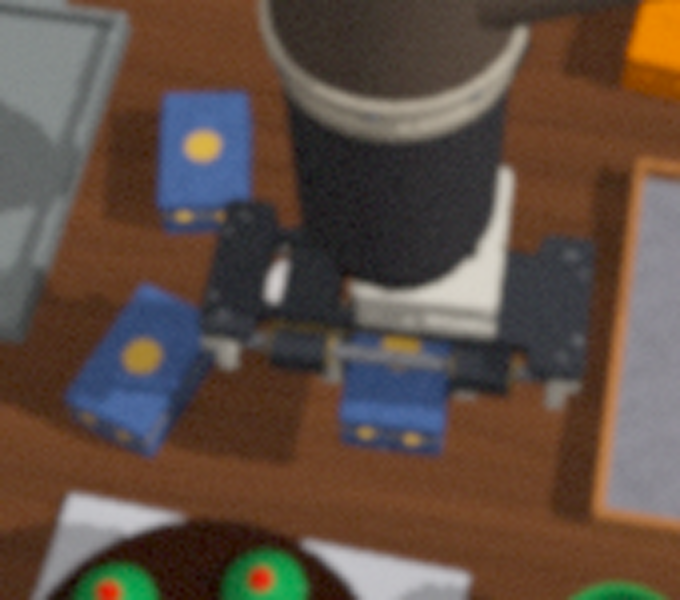

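Case A is held level, and its moment difference is about 4 N mm, well short of 45, so it's sound. It goes in the award tray, then on to case B.

```bash
cat >> h.py <<'E'
def slot(c,d,yaw=D(2)):
    R=np.array([[np.cos(yaw),-np.sin(yaw)],[np.sin(yaw),np.cos(yaw)]]); return np.array(c)+R@np.array(d)
AW=[slot([.529,.318],d) for d in([.05,.055],[-.05,-.055],[.05,-.055])]
RP=[slot([.492,-.237],d) for d in([.05,0],[-.05,0])]
def nxt(dest,near):
    if dest is not None: place(dest,D(-88),.0165,hi=.13)
    p,a=find(np.array(near)); print(p,a)
    pick(p,a,.010,hi=.13,lift=.085)
    if robot.read_grip_width()<.045: print("NO GRIP"); return
    m=shake(a,3,.4); print("median",m)
E
python3 - <<'E'
from h import *
nxt(AW[0],[.624,-.075])
E
```

```text
over t=38.9 w=0.0559 f=40.0 p [0.577  0.3742 0.13  ] F [-0.9 -0.2 -0.9]
low t=40.0 w=0.0558 f=40.0 p [0.5767 0.3745 0.0164] F [-3.1 -1.1  3.7]
left t=41.3 w=0.0875 f=0.0 p [0.5773 0.3751 0.1317] F [ 0.5 -0.4 -1.7]
views [[0.6229, -0.0764, 2.8792], [0.625, -0.0736, 2.8595]]
[ 0.62393731 -0.07498732] -0.27226785023743727
down t=43.7 w=0.0876 f=0.0 p [ 0.6248 -0.0745  0.0107] F [-0.2  0.8  0.9]
grab t=44.3 w=0.0555 f=40.0 p [ 0.6241 -0.0751  0.0107] F [-1.6 -0.4  6.6]
up t=44.9 w=0.0554 f=40.0 p [ 0.6235 -0.0748  0.0848] F [-0.6 -0.3 -2.6]
moment + 145.9 - 93.0 diff 52.9
moment + 144.3 - 99.9 diff 44.4
moment + 152.6 - 108.3 diff 44.3
shaken t=50.1 w=0.0560 f=40.0 p [ 0.6241 -0.0751  0.0842] F [-0.5 -0.5 -1.9]
median 44.41080939150635
```

Case B rattles, with a steady difference of 44 N mm. It goes in the repair tray, then case C.

```bash
python3 - <<'E'
from h import *
nxt(RP[0],[.4445,.0645])
E
```

```text
over t=51.1 w=0.0561 f=40.0 p [ 0.5418 -0.2349  0.13  ] F [ 0.1  0.5 -1.9]
low t=52.2 w=0.0556 f=40.0 p [ 0.5416 -0.2352  0.0165] F [-2.1  2.5  4.2]
left t=53.5 w=0.0877 f=0.0 p [ 0.5423 -0.2352  0.1313] F [-0.6  0.  -1.4]
views [[0.4426, 0.0631, 3.1309], [0.4457, 0.066, 3.1393]]
[0.44413325 0.06455761] -0.006469043093272242
down t=55.4 w=0.0879 f=0.0 p [0.4447 0.0641 0.0102] F [1.7 0.6 0.7]
grab t=56.1 w=0.0559 f=40.0 p [0.4443 0.0646 0.0105] F [-1.2 -0.6  6.9]
up t=56.6 w=0.0559 f=40.0 p [0.4437 0.0645 0.0849] F [-0.9  0.8 -3.2]
moment + 164.4 - 120.7 diff 43.7
moment + 168.5 - 116.1 diff 52.4
moment + 177.1 - 124.6 diff 52.5
shaken t=61.9 w=0.0559 f=40.0 p [0.4445 0.0645 0.0845] F [-1.2  0.2 -2.7]
median 52.42909947997758
```

Case C rattles too, at about 50 N mm. It goes in the repair tray, then I'll check case D.

```bash
python3 - <<'E'
from h import *
nxt(RP[1],[.469,-.082])
E
```

```text
over t=63.1 w=0.0559 f=40.0 p [ 0.442  -0.238   0.1299] F [ 0.  -0.1 -2.2]
low t=64.2 w=0.0561 f=40.0 p [ 0.4416 -0.2388  0.0164] F [-2.4  2.1  3.5]
left t=65.5 w=0.0877 f=0.0 p [ 0.4424 -0.2387  0.1311] F [ 1.4 -0.1 -0.7]
views [[0.4773, -0.0383, 0.224]]
[ 0.47732415 -0.03828858] 0.22397130727767942
down t=67.4 w=0.0875 f=0.0 p [ 0.4777 -0.0387  0.0103] F [ 0.3 -0.2  0.3]
grab t=68.0 w=0.0559 f=40.0 p [ 0.4776 -0.0383  0.0105] F [-2.3  0.1  7.3]
up t=68.5 w=0.0558 f=40.0 p [ 0.4771 -0.0382  0.0851] F [-0.9 -0.2 -2. ]
moment + 147.0 - 153.2 diff -6.2
moment + 150.5 - 151.1 diff -0.6
moment + 140.2 - 146.6 diff -6.4
shaken t=73.8 w=0.0556 f=40.0 p [ 0.4779 -0.0379  0.0847] F [-0.1 -0.4 -2. ]
median -6.193769060744131
```

Case D had been knocked aside, but the fresh picture located it. It's sound at about -6 N mm, so it goes in the award tray. Then I'll look over the whole desk.

```bash
python3 - <<'E'
from h import *
place(AW[1],D(-88),.0165,hi=.13)
robot.set_joints([-0.969, 0.359, 0.012, 0, -1.224, -0.288]); st("home")
for n in("top","scene"):
    im=rgb(n); print(np.round(cases(n,im),3)); cv2.imwrite(f"pics/end_{n}.png",cv2.resize(im[:,:,::-1],(800,600),interpolation=cv2.INTER_CUBIC))
print(np.round(AW,3).tolist(),np.round(RP,3).tolist())
E
```

```text
over t=75.8 w=0.0556 f=40.0 p [0.4808 0.2609 0.13  ] F [-0.3 -0.5 -2.1]
low t=77.0 w=0.0559 f=40.0 p [0.4806 0.261  0.0164] F [-3.  -1.2  5. ]
left t=78.2 w=0.0877 f=0.0 p [0.4811 0.2616 0.1312] F [-0.8  0.5 -0.4]
home t=81.5 w=0.0874 f=0.0 p [ 0.2091 -0.6418  0.2263] F [-0.2  0.   0.2]
[[ 4.4000e-01 -2.4300e-01  1.5620e+00  3.9050e+02  9.0235e+01  5.3203e+01
   4.4300e-01 -2.3700e-01]
 [ 4.7800e-01  2.6300e-01  1.5740e+00  3.8250e+02  5.3500e+01  8.6155e+01
   4.8100e-01  2.6500e-01]
 [ 5.4000e-01 -2.3600e-01  1.6060e+00  3.8600e+02  5.4765e+01  8.9359e+01
   5.4300e-01 -2.3200e-01]
 [ 5.7600e-01  3.7500e-01  1.5820e+00  3.8850e+02  5.4374e+01  8.6566e+01
   5.7600e-01  3.7900e-01]]
[[ 5.7500e-01  3.8000e-01  1.5990e+00  8.2450e+02  6.7194e+01  8.8678e+01
   5.7900e-01  3.7300e-01]
 [ 4.7700e-01  2.6700e-01  1.5990e+00  7.2600e+02  6.9789e+01  8.6975e+01
   4.8500e-01  2.6300e-01]
 [ 5.3800e-01 -2.3600e-01  1.5940e+00  6.9500e+02  6.7911e+01  9.9199e+01
   5.4500e-01 -2.3200e-01]
 [ 4.3800e-01 -2.4000e-01  1.6070e+00  6.2750e+02  7.1873e+01  9.9291e+01
   4.4700e-01 -2.3800e-01]]
[[0.577, 0.375], [0.481, 0.261], [0.581, 0.265]] [[0.542, -0.235], [0.442, -0.239]]
```

View pics/end_top.png

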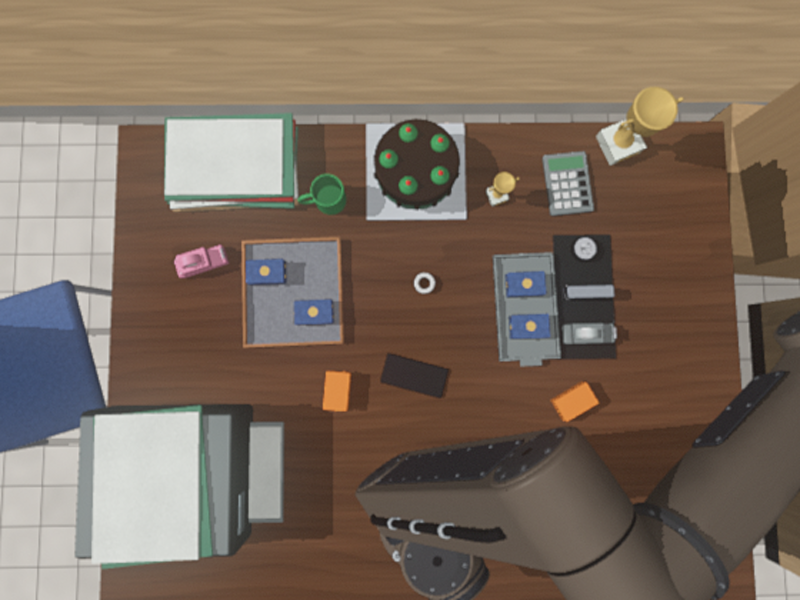

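View pics/end_scene.png

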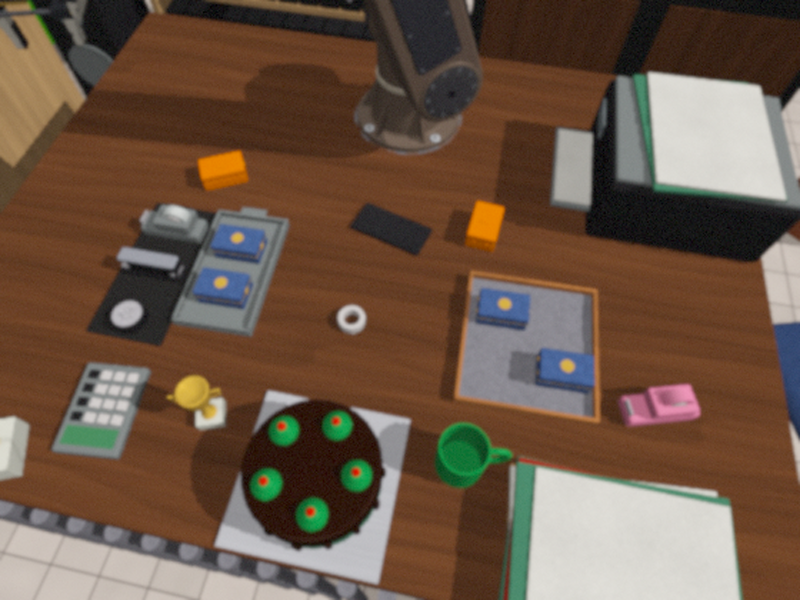

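The final views show everything in place, and nothing else on the desk has moved:
- **Award tray:** the two sound cases lie flat, lids up, at (265,271) and (313,312).
- **Repair tray:** the two rattling cases lie flat, lids up, at (526,284) and (531,327).
- **Mat:** the stapler at (589,292) and dispenser at (588,333) stand upright.

I'm handing the job in.

```bash
python3 -c "
from plant import robot,workorder
print(workorder.close_job(), robot.read_clock())"
```

```text
the job is handed in; nothing more can be done
the job is handed in; nothing more can be done
```

The job is handed in after about 82 s on the robot's clock: the stapler and dispenser stand upright on the mat, the two rattling cases lie flat in the repair tray, and the two sound ones lie flat in the award tray, lids up.

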